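File two reagent bottles into the guide lane

TASK

Load the two identical slim brown bottles with blue caps that stand on the bench into the guide lane one at a time: stand each on the bench in front of the flared mouth and push it in along the bench between the rails (do not lower it in over the rails), the first right up to the end stop, the second right up behind the first, both upright in single file. Leave the wide, low jar where it stands.

Things in the scene. Friction and masses are not known exactly. Their poses are not given: they have to be found in the camera images.
- lane: Guide lane fixed to the bench, no floor: two aluminium rails 20 mm high, 8 thick, 105 long, 60 apart inside; grey end stop 30 mm high, 12 thick; flared mouth (about 100 mm wide inside, 134 mm from the stop) at the other end. Origin: bench level, midline, inner face of the stop. +y runs along the lane from mouth to stop (rails at y = 0 to -105 mm), x across, z up.
- bottle_a: One of two identical slim round brown bottles with blue screw caps, standing on the open bench: straight body 48 to 51 mm across up to 85 mm high, 130 mm tall in all, about 0.2 kg. Origin: centre of underside, z up. Grip the body 65 to 85 mm up, above the rails. Either may go in first; take the one nearer the mouth first, as it may stand in the way.
- bottle_b: The other slim bottle, identical to bottle_a. Origin at the centre of its underside, z up.
- wide_jar: Bystander: a white jar with a red cap, much wider (80 mm) and lower (88 mm) than the bottles. It stays where it is. Origin at the centre of its underside.
Mind the look-alikes: they are no part of the job. Leave any orange or turquoise look-alike of the bottle_b alone.

How it is judged:
By the outcome, as a careful person would: the job done as asked, in the order asked, and still so for the second after the job is handed in, with the robot touching nothing.
It also fails if it takes over 58 s, if anything falls off the work surface, if the arm or the gripper's body presses on something with over 40 N, if the wrist force passes 120 N, or if a joint passes its speed limit or range.

ROBOT

A 7-joint arm with a two-finger parallel gripper is mounted at the origin on a cart in front of the work surface, level with it; the furniture and walls round the work are solid. World frame = base frame: x ahead of the robot, y to its left, z up, the work surface at z = 0. Lengths are in mm, angles in rad, forces in N, time in s.
With the tool pointing down it reaches from about 400 to 750 mm from the base axis. Payload 19.5 kg.
Tool frame: the origin (TCP) lies at the very end of the fingers, on their centre line; the grasp point (between the pads) lies 19 mm behind it; z points along the fingers, y is the line along which they close (so a half turn about z gives the same grasp; the last joint's range is limited). The gripper opens to 85 mm and grips with 20 to 120 N. Pads are 22 mm wide; open, the fingers measure 114 mm over their backs; the gripper's body (76 mm by 85 mm) begins 54 mm behind the grasp point. The pads swing forward as they close: fully open they stand 13 mm farther back than shut.
Start: joints at [1.284, 0.707, -0.028, 1.485, 0.022, 0.951, -0.075], TCP at [139.353, -557.831, 231.268] pointing down, gripper open.
Joint ranges: [-2.71, 2.71], [-0.32, 2.16], [-1.57, 1.52], [0, 2.45], [-1.46, 4.6], [0, 2.02], [-2.83, 2.83]. Speed limits (rad/s): [1.89, 1.89, 2.57, 2.57, 3.01, 3.01, 3.01].

INTERFACE

Orientations are given as a rotation vector (axis times angle).
In Python, from workcell import manip gives the robot as it stands.
- The arm moves only by the tool move_arm, never from a script. Its argument "rows" is a list of rows, each a list of 3 entries, a list of its own where there are three numbers: the shift along the tool's x, y, z in m, then the turn, a rotation vector about the tool's x, y, z in rad, then the gripper's target within -1 to 1 (shut at 1, half-way at 0, fully open at -1). In form: [[[x, y, z], [rx, ry, rz], claw], ...]. A call has 1 to 8 rows; each row shifts and turns the commanded pose from where the row before left it, along the tool's axes as they then stand; what a row does not reach is not made up. A row lasts 1/12 s, in which the tool goes at most 41.7 mm and 7.16 degrees, less where a joint would pass 70% of its speed; a pose out of reach is approached as far as the arm can. A call is refused whole if a number of a shift passes 0.0417 or a number of a turn 0.125, either way. A call with a gripper value outside its range is refused whole. The fingers move at their own pace and stop on an object; "force" is the grip in N (left out, the last holds). Time passes only in rows, so rows that do not move let the fingers close. It gives the time, the measured TCP pose, the force, the opening and the grip force at its end, in the units of the state.
- manip.state(): the state, without advancing time (a new reading comes with each control period).
- manip.get_image(name): name is "side" or "top" or "wrist"; returns a dict with "img" (480x640x3 uint8, blue, green, red), "camera_matrix" (3x3 intrinsics, pixels), "camera_from_world" (4x4, takes a point from world to camera coordinates). Camera axes: x right, y up, looking along -z (the intrinsics and any distortion apply to the point x, -y, -z); pixel columns grow to the right and rows downward; lengths in mm; the calibration is good to about 2 mm. A picture is of the moment at which its call begins. There is no depth.
- manip.job_done(): hands the job in; it is judged then, once.
The state is a dict: "time_s": time; "joint_pos": joint angles; "qd": joint speeds; "tau": joint torques, N m; "position": TCP position; "orientation": TCP orientation; "contact_force": force on the tool from outside, world axes, zero at the start; "torque": the same for the moment, N m; "width": finger opening in mm; "grip_force": force on a finger pad.
Only numpy, scipy, OpenCV 4.12 (cv2) and the standard library are available. Lean on these libraries where they do the work, as an engineer would, in place of code of your own. Each camera call takes 0.05 s, during which the arm holds its last target. There are 200 camera calls.

## Working session

There is one attempt and no reset: what is moved stays moved. The work goes in short steps, Python scripts to look and compute and a tool call to move; the robot and the scene stay as the last step left them, time stands still between calls to the robot, and variables do not carry over. Pictures are saved under pics/ and viewed, at most 10 in all, crops included, and the job is handed in when it is done.

Besides the shell and the picture viewer there is one more tool, called after "Call:" by a JSON object that holds its "name" and its "arguments", one argument or row to a line. move_arm: Moves the arm, as the interface text tells. Its arguments: {"type":"object","properties":{"rows":{"type":"array","items":{"type":"array"}},"force":{"type":"number"}},"required":["rows"]}

```bash
mkdir -p pics; cat > h.py <<'E'
import numpy as np, cv2
from workcell import manip
from scipy.spatial.transform import Rotation as R
def ray(d,u,v):
    K=np.array(d["camera_matrix"]);T=np.array(d["camera_from_world"])
    p=np.linalg.inv(K)@[u,v,1]; c=np.array([p[0],-p[1],-1.])
    r=T[:3,:3].T@c; o=-T[:3,:3].T@T[:3,3]; return o,r
def onz(d,u,v,z):
    o,r=ray(d,u,v); return o+r*(z-o[2])/r[2]
def proj(d,P):
    T=np.array(d["camera_from_world"]);c=T[:3,:3]@P+T[:3,3]
    q=np.array(d["camera_matrix"])@[c[0],-c[1],-c[2]]; return q[:2]/q[2]
E
python3 - <<'E'
from h import *
s=manip.state();print(s);print(R.from_rotvec(s["orientation"]).as_matrix().round(3))
for n in("top","side"):
    d=manip.get_image(n);cv2.imwrite(f"pics/{n}0.png",d["img"]);np.save(f"pics/{n}0.npy",d,allow_pickle=True)
    print(n,ray(d,320,240),list(d))
E
```

```text
{'time_s': 0.0, 'joint_pos': array([ 1.28432212,  0.70709672, -0.02767958,  1.48499585,  0.02203796,
        0.95090441, -0.07552126]), 'qd': array([-1.22610223e-05,  9.12200361e-04,  1.39852216e-03, -2.58262430e-03,
       -1.87624753e-03,  1.22846238e-03,  1.23029836e-03]), 'tau': array([-1.21525372e-03, -8.83209944e+01,  1.23406213e+00, -2.36163694e+01,
        1.68130413e-02,  6.61323254e-03, -3.73629473e-05]), 'position': array([ 139.29899949, -557.59827114,  230.83125498]), 'orientation': array([-3.11700330e+00, -3.83473853e-01,  2.51550605e-04]), 'contact_force': array([-0.3707751 , -0.46051379,  0.27609342]), 'torque': array([ 0.01541993, -0.03506458,  0.00813951]), 'grip_force': 0.0, 'width': 85.0634011011898}
[[ 0.97   0.242 -0.   ]
 [ 0.242 -0.97   0.001]
 [-0.    -0.001 -1.   ]]
top (array([ 284.43332866, -297.59115797, 1363.70033514]), array([ 0.19703672, -0.01833347, -0.9802399 ])) ['img', 'camera_matrix', 'camera_from_world']
side (array([-857.337303  , -564.53188655,  763.91237517]), array([ 0.87564011,  0.14030741, -0.46233981])) ['img', 'camera_matrix', 'camera_from_world']
```

View pics/top0.png

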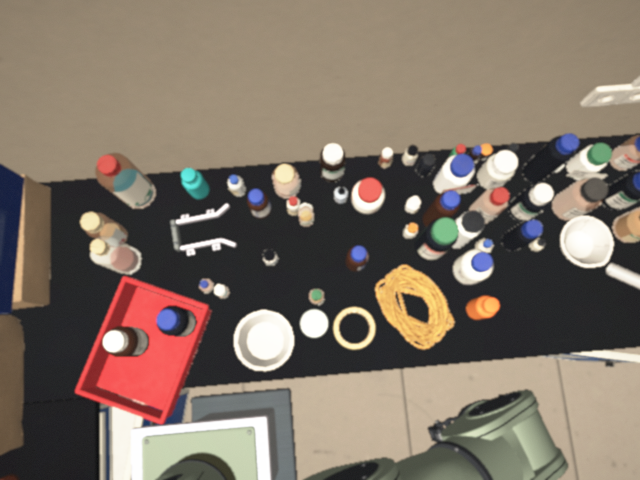

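View pics/side0.png

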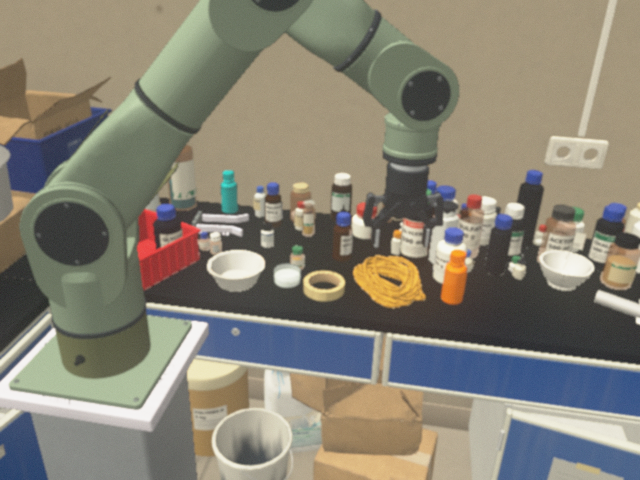

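The top view shows the lane at (205,230), with its stop at left (176,236) and its mouth at right (232,228). The wide jar is at (368,193).

Things that could be taken for the slim bottles (top-view pixels):
- brown with blue cap at (258,200)
- brown with blue cap at (358,257)
- taller brown with blue cap in the cluster at (445,205)
- blue cap in the red tray at (172,320)
- small blue-capped bottles at (236,182) and (206,285)
- turquoise at (195,183) and orange at (483,307)

By the description, I choose (258,200) and (358,257).

```bash
python3 - <<'E'
from h import *
d=np.load("pics/top0.npy",allow_pickle=True).item();s=np.load("pics/side0.npy",allow_pickle=True).item()
a=cv2.resize(d["img"][150:290,150:390],None,fx=3.3,fy=3.3,interpolation=cv2.INTER_CUBIC)
b=cv2.resize(s["img"][165:270,180:420],None,fx=2.0,fy=2.0,interpolation=cv2.INTER_CUBIC)
c=np.zeros((600,792,3),np.uint8);c[:a.shape[0],:a.shape[1]]=a[:600];b=b[:600-a.shape[0]];c[a.shape[0]:a.shape[0]+b.shape[0],:b.shape[1]]=b;cv2.imwrite("pics/crop1.png",c)
def caps(d):
    h=cv2.cvtColor(d["img"],cv2.COLOR_BGR2HSV)
    m=cv2.inRange(h,(108,120,50),(128,255,255))
    n,l,st,ce=cv2.connectedComponentsWithStats(m)
    return [(ce[i],st[i]) for i in range(1,n) if st[i][4]>40]
for ce,st in caps(d): 
    if ce[0]<500 and 120<ce[1]<340: print("top",ce.round(1),st,onz(d,*ce,125).round(0))
for ce,st in caps(s):
    if 170<ce[1]<300: print("side",ce.round(1),st,onz(s,*ce,120).round(0))
m=cv2.inRange(cv2.cvtColor(d["img"],cv2.COLOR_BGR2HSV),(0,0,120),(179,50,255))[195:262,165:240]
n,l,st,ce=cv2.connectedComponentsWithStats(m)
for i in range(1,n): print("lane",st[i]+[165,195,0,0,0])
for u,v in[(172,222),(178,248),(230,207),(235,244),(187,219),(192,245),(215,213),(217,239)]:print(u,v,onz(d,u,v,20).round(0))
E
```

```text
top [461.6 164.9] [451 154  22  22 356] [ 684. -668.  125.]
top [  8.3 232.3] [   0  166   23  147 2143] [613. 387. 125.]
top [233.2 178.6] [230 175   7   8  43] [ 697. -132.  125.]
top [255.3 195.9] [248 188  15  17 200] [ 650. -180.  125.]
top [450.2 199.9] [441 192  20  17 255] [ 602. -630.  125.]
top [358.3 252.8] [351 245  15  17 186] [ 496. -405.  125.]
top [481.6 261.5] [472 253  21  18 277] [ 452. -682.  125.]
top [168.  319.5] [158 308  22  23 375] [384.  30. 125.]
side [ 30.7 175.9] [ 12 155  34  36 456] [575. 525. 120.]
side [533.2 176.9] [527 171  14  13 130] [ 915. -932.  120.]
side [431.1 185.6] [428 182   7   9  52] [ 771. -626.  120.]
side [272. 187.] [268 184   9   8  53] [ 654. -179.  120.]
side [445.4 191.9] [438 187  16  11 105] [ 732. -667.  120.]
side [164.9 210.6] [158 204  16  14 163] [436.  51. 120.]
side [613.8 212.1] [604 205  21  16 257] [  693. -1108.   120.]
side [342.  217.4] [337 213  13  11  94] [ 498. -403.  120.]
side [502.8 220.6] [496 215  15  12 134] [ 571. -809.  120.]
side [451.3 233.9] [446 229  14  12 110] [ 465. -677.  120.]
lane [235 195   5   2   8]
lane [ 170  203   67   53 1016]
172 222 [632.  40.  20.]
178 248 [565.  28.  20.]
230 207 [ 658. -105.   20.]
235 244 [ 563. -113.   20.]
187 219 [637.   3.  20.]
192 245 [569.  -7.  20.]
215 213 [646. -67.  20.]
217 239 [579. -69.  20.]
```

View pics/crop1.png

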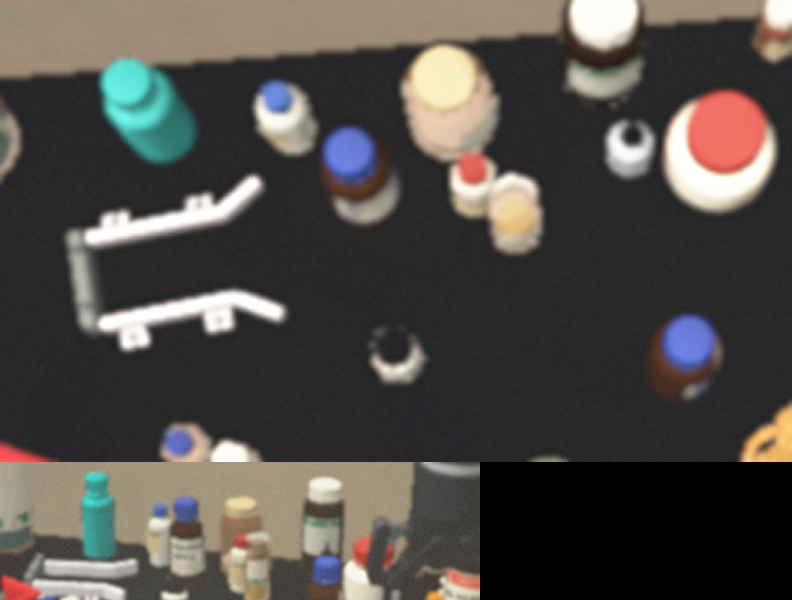

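The crop shows two slim brown bottles with blue caps and white labels, at crop (355,170) and (685,355). They agree between the two views: A at (650,-180) and B at (496,-405). A is nearer the mouth. Next I work out the lane frame and how tall the neighbours are.

```bash
cat >> h.py <<'E'
def tri(d1,p,d2,q):
    o,r=ray(d1,*p);o2,r2=ray(d2,*q)
    k=np.linalg.lstsq(np.c_[r,-r2],o2-o,rcond=None)[0];return (o+k[0]*r+o2+k[1]*r2)/2,np.linalg.norm(o+k[0]*r-o2-k[1]*r2)
def go(x,y,z,yaw=None):
    """remaining shift (world delta, tool axes m) and turn; yaw = world angle deg of tool y"""
    s=manip.state();M=R.from_rotvec(s["orientation"]).as_matrix()
    D=np.array([x,y,z])-s["position"]
    cy=np.degrees(np.arctan2(M[1,1],M[0,1]))
    print("t",round(s["time_s"],2),"pos",s["position"].round(1),"yaw",round(cy,2),"w",round(s["width"],1),"grip",round(s["grip_force"],1),"F",s["contact_force"].round(1),"q7",s["joint_pos"][6].round(2))
    print("tool mm",(M.T@D).round(1),"rotz rad", None if yaw is None else round(-np.radians((yaw-cy+90)%180-90),3),"tiltfix",R.from_matrix(M).as_matrix()[:,2].round(3))
    if yaw is not None:
        a=np.radians(cy+((yaw-cy+90)%180-90));Y=np.array([np.cos(a),np.sin(a),0]);Z=np.array([0,0,-1.]);X=np.cross(Y,Z)
        print("after turn, tool mm",(np.c_[X,Y,Z].T@D).round(1))
E
python3 - <<'E'
from h import *
d=np.load("pics/top0.npy",allow_pickle=True).item();s=np.load("pics/side0.npy",allow_pickle=True).item()
print("tan",tri(d,(284.5,173.5),s,(301,185)));print("white",tri(d,(233.2,178.6),s,(259,189)))
print("blkcap",onz(d,270,254,40),"redcap",onz(d,293,201,60),"tan2",onz(d,306,214,60))
c=lambda u,v,z:onz(d,150+u/3.3,150+v/3.3,z)[:2]
u1,u2,l1,l2=c(90,237,20),c(218,213,20),c(103,324,20),c(237,297,20)
du,dl=u1-u2,l1-l2;print(np.degrees(np.arctan2(du[1],du[0])),np.degrees(np.arctan2(dl[1],dl[0])),np.linalg.norm(du),np.linalg.norm(dl))
e=du/np.linalg.norm(du)+dl/np.linalg.norm(dl);e/=np.linalg.norm(e);n=np.array([e[1],-e[0]])
print("e",e,"n",n,"widths",(u1-l1)@n,(u2-l2)@n)
m=(u1+u2+l1+l2)/4;st=[c(84,235,30),c(98,326,30)];print("stop inner",st)
k=np.mean([(p-m)@e for p in st]);O=m+k*e;print("origin",O)
for y in(-26,-77,-134,-165):print(y,O+e*y)
print("mouth tips",[((c(*p,20)-O)@n,(c(*p,20)-O)@e) for p in((258,182),(282,315))])
go(650,-180,200,np.degrees(np.arctan2(n[1],n[0])))
E
```

```text
tan (array([ 702.83550097, -252.60916467,  113.65190227]), np.float64(2.465052396254949))
white (array([ 709.41610628, -125.90012702,   86.30483089]), np.float64(1.1395560581872415))
blkcap [ 526.5272724  -198.51221745   40.        ] redcap [ 648.80215174 -264.85840799   60.        ] tan2 [ 613.52953363 -293.74446332   60.        ]
96.04885562361092 96.72740059918834 97.59392357601303 101.41695300141039
e [-0.11126302  0.99379099] n [0.99379099 0.11126302] widths 68.04947757713424 66.87105708620187
stop inner [array([630.74155812,  29.29749638]), array([560.4728977,  21.3654101])]
origin [597.36127954  25.52783364]
-26 [ 6.00254118e+02 -3.10732219e-01]
-77 [605.9285319  -50.99407294]
-134 [ 612.2705239  -107.64015963]
-165 [ 615.71967744 -138.44768047]
mouth tips [(np.float64(51.41966055585486), np.float64(-133.26774543864616)), (np.float64(-53.629625209954185), np.float64(-133.93782996487127))]
t 0.1 pos [ 139.3 -557.6  230.9] yaw -75.98 w 85.1 grip 0.0 F [-0.1  0.6 -0.4] q7 -0.08
tool mm [ 587.  -242.6   31.1] rotz rad -1.438 tiltfix [-0.     0.001 -1.   ]
after turn, tool mm [318.5 549.6  30.9]
```

Call:
{"name": "move_arm", "arguments": {
  "rows": [
    [[0,0,0],[0,0,-0.12],-1],
    [[0,0,0],[0,0,-0.12],-1],
    [[0,0,0],[0,0,-0.12],-1],
    [[0,0,0],[0,0,-0.12],-1],
    [[0,0,0],[0,0,-0.12],-1],
    [[0,0,0],[0,0,-0.12],-1],
    [[0,0,0],[0,0,-0.12],-1],
    [[0,0,0],[0,0,-0.12],-1]
  ]
}}

```text
time_s: 0.77
position: [139.3, -557.7, 231.0]
orientation: [-2.583, -1.787, -0.0]
contact_force: [-1.1, 0.1, 0.3]
width: 85.4
grip_force: 0.0
```

Call:
{"name": "move_arm", "arguments": {
  "rows": [
    [[0,0,0],[0,0,-0.12],-1],
    [[0,0,0],[0,0,-0.12],-1],
    [[0,0,0],[0,0,-0.12],-1],
    [[0,0,0],[0,0,-0.12],-1],
    [[0.02,0.034,0],[0,0,0],-1],
    [[0.02,0.034,0],[0,0,0],-1],
    [[0.02,0.034,0],[0,0,0],-1],
    [[0.02,0.034,0],[0,0,0],-1]
  ]
}}

```text
time_s: 1.43
position: [266.3, -461.6, 231.1]
orientation: [-2.092, -2.343, -0.0]
contact_force: [1.3, -1.2, -0.1]
width: 85.7
grip_force: 0.0
```

Call:
{"name": "move_arm", "arguments": {
  "rows": [
    [[0.02,0.034,0],[0,0,0],-1],
    [[0.02,0.034,0],[0,0,0],-1],
    [[0.02,0.034,0],[0,0,0],-1],
    [[0.02,0.034,0],[0,0,0],-1],
    [[0.02,0.034,0],[0,0,0],-1],
    [[0.02,0.034,0],[0,0,0],-1],
    [[0.02,0.034,0],[0,0,0],-1],
    [[0.02,0.034,0],[0,0,0],-1]
  ]
}}

```text
time_s: 2.1
position: [518.6, -271.5, 231.1]
orientation: [-2.091, -2.344, 0.0]
contact_force: [-0.1, -0.5, 0.5]
width: 85.1
grip_force: 0.0
```

```bash
python3 - <<'E'
from h import *
go(650,-180,200,6.4)
d=manip.get_image("wrist");cv2.imwrite("pics/w1.png",d["img"])
E
```

```text
t 2.1 pos [ 518.6 -271.5  231.1] yaw 6.53 w 85.1 grip 0.0 F [-0.1 -0.5  0.5] q7 0.28
tool mm [ 76.  140.9  31.1] rotz rad 0.002 tiltfix [-0.  0. -1.]
after turn, tool mm [ 76.3 140.7  31.1]
```

View pics/w1.png

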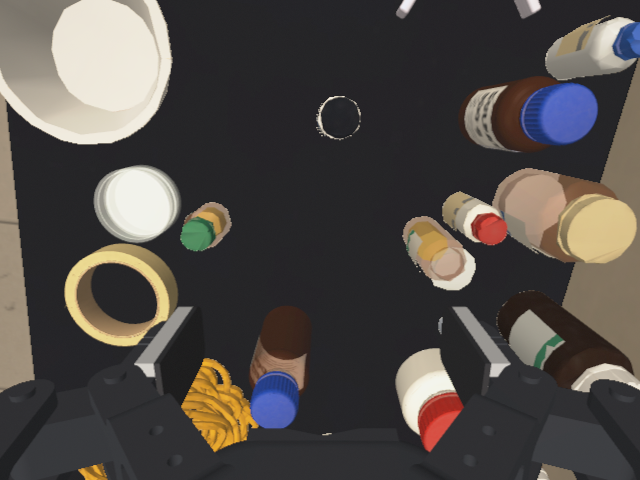

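The wrist view shows bottle A lying clear at upper right, with its cap at (562,113), and bottle B at (278,400). The lane mouth tips are at (405,8) and (528,8).

```bash
python3 - <<'E'
from h import *
d=manip.get_image("wrist")
for p in((568,111),(403,11),(533,11)):print(p,onz(d,*p,130 if p[0]==568 else 20).round(1))
print(onz(d,274,402,130))
for P in((650,-180),(496,-405)):
  for z in(0,85,130):print(P,z,proj(d,np.array([*P,z])).round(0))
E
```

```text
(568, 111) [ 656.  -169.6  130. ]
(403, 11) [ 568.8 -102.1   20. ]
(533, 11) [670.4 -89.6  20. ]
[ 504.9740743  -387.97611548  130.        ]
(650, -180) 0 [472. 126.]
(650, -180) 85 [517. 127.]
(650, -180) 130 [553. 128.]
(496, -405) 0 [278. 331.]
(496, -405) 85 [267. 382.]
(496, -405) 130 [260. 420.]
```

Call:
{"name": "move_arm", "arguments": {
  "rows": [
    [[0.02,0.035,0],[0,0,0],-1],
    [[0.02,0.035,0],[0,0,0],-1],
    [[0.02,0.035,0],[0,0,0],-1],
    [[0.02,0.036,0],[0,0,0],-1],
    [[0,0,0.03],[0,0,0],-1],
    [[0,0,0],[0,0,0],-1],
    [[0,0,0],[0,0,0],-1]
  ]
}}

```text
time_s: 2.78
position: [647.4, -177.7, 200.3]
orientation: [-2.089, -2.343, 0.003]
contact_force: [-0.8, -0.5, 0.2]
width: 85.5
grip_force: 0.0
```

```bash
python3 - <<'E'
from h import *
d=manip.get_image("wrist");cv2.imwrite("pics/w2.png",d["img"])
go(650,-180,62,6.4)
print(proj(d,np.array(manip.state()["position"])))
for z in(0,85,130):print(z,proj(d,np.array([650,-180,z])).round(0))
for p in((597,25.5,30),):print(proj(d,np.array(p)))
E
```

```text
t 2.83 pos [ 647.7 -178.3  201.7] yaw 6.48 w 85.3 grip 0.0 F [0.1 0.3 1.1] q7 0.13
tool mm [ -1.9   2.2 139.7] rotz rad 0.001 tiltfix [-0.001 -0.    -1.   ]
after turn, tool mm [ -1.9   2.1 139.7]
[323.16196935 318.0778991 ]
0 [326. 211.]
85 [326. 238.]
130 [327. 261.]
[282.20043021 -95.37151067]
```

View pics/w2.png

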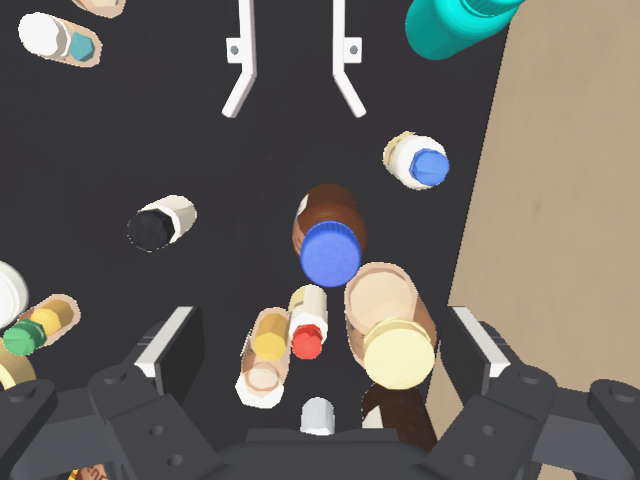

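The wrist view confirms A: its cap is at (331,254), about 5 px from the prediction, and the mouth tips are at (229,115) and (360,115). I descend onto A.

```bash
python3 - <<'E'
from h import *
d=manip.get_image("wrist")
print("A",onz(d,331,253,130));t=[onz(d,u,115,18)[:2] for u in(229,360)]
print("tips",t,np.mean(t,0));k=[onz(d,u,v,20)[:2] for u,v in((255,72),(335,72),(250,2),(334,2))];print("rail in",k,"mid",(k[0]+k[1])/2,(k[2]+k[3])/2)
go(652,-177,62,6.4)
E
```

```text
A [ 652.18297088 -176.33699034  130.        ]
tips [array([ 566.84010309, -110.42252587]), array([667.66859965, -98.87794238])] [ 617.25435137 -104.65023412]
rail in [array([585.12005823, -77.38517378]), array([644.60013434, -70.58480808]), array([578.44336185, -31.2942441 ]), array([638.17103278, -24.48067004])] mid [614.86009629 -73.98499093] [608.30719731 -27.88745707]
t 2.88 pos [ 647.9 -178.6  202.4] yaw 6.46 w 85.1 grip 0.0 F [-0.3 -0.5 -0.7] q7 0.13
tool mm [  1.2   4.2 140.4] rotz rad 0.001 tiltfix [ 0. -0. -1.]
after turn, tool mm [  1.1   4.2 140.4]
```

Call:
{"name": "move_arm", "arguments": {
  "rows": [
    [[0,0.003,0.03],[0,0,0],-1],
    [[0,0,0.03],[0,0,0],-1],
    [[0,0,0.03],[0,0,0],-1],
    [[0,0,0.025],[0,0,0],-1],
    [[0,0,0.015],[0,0,0],-1],
    [[0,0,0.008],[0,0,0],-1],
    [[0,0,0],[0,0,0],-1],
    [[0,0,0],[0,0,0],-1]
  ],
  "force": 30
}}

```text
time_s: 3.55
position: [651.7, -177.7, 64.7]
orientation: [2.091, 2.343, 0.001]
contact_force: [-0.1, 0.4, 1.5]
width: 85.3
grip_force: 0.0
```

Call:
{"name": "move_arm", "arguments": {
  "rows": [
    [[0,0,0],[0,0,0],0.2],
    [[0,0,0],[0,0,0],0.6],
    [[0,0,0],[0,0,0],1],
    [[0,0,0],[0,0,0],1],
    [[0,0,0],[0,0,0],1],
    [[0,0,0],[0,0,0],1],
    [[0,0,0],[0,0,0],1],
    [[0,0,0],[0,0,0],1]
  ],
  "force": 30
}}

```text
time_s: 4.22
position: [651.8, -177.2, 64.3]
orientation: [2.091, 2.343, 0.001]
contact_force: [0.2, -0.5, 8.6]
width: 46.9
grip_force: 29.9
```

```bash
python3 - <<'E'
from h import *
go(615.7,-165,62,6.4)
E
```

```text
t 4.22 pos [ 651.8 -177.2   64.3] yaw 6.53 w 46.9 grip 29.9 F [ 0.2 -0.5  8.6] q7 0.08
tool mm [ 16.3 -34.5   2.3] rotz rad 0.002 tiltfix [ 0.001 -0.    -1.   ]
after turn, tool mm [ 16.2 -34.5   2.3]
```

Call:
{"name": "move_arm", "arguments": {
  "rows": [
    [[0,0,-0.001],[0,0,0],1],
    [[0,-0.005,0],[0,0,0],1],
    [[0.002,-0.008,0],[0,0,0],1],
    [[0.008,-0.008,0],[0,0,0],1],
    [[0.008,-0.006,0],[0,0,0],1],
    [[0.006,-0.002,0],[0,0,0],1],
    [[0,0,0],[0,0,0],1],
    [[0,0,0],[0,0,0],1]
  ]
}}

```text
time_s: 4.88
position: [620.0, -156.5, 64.4]
orientation: [-2.091, -2.345, 0.0]
contact_force: [-1.7, 0.4, 3.5]
width: 46.5
grip_force: 31.9
```

```bash
python3 - <<'E'
from h import *
d=manip.get_image("wrist");i=d["img"];cv2.imwrite("pics/w3.png",i)
go(610,-80,62,7)
np.save("pics/w3.npy",d,allow_pickle=True)
E
```

```text
t 4.93 pos [ 620.  -156.7   64.4] yaw 6.53 w 46.9 grip 31.9 F [-1.2  2.   2.8] q7 0.02
tool mm [77.3 -1.2  2.4] rotz rad -0.008 tiltfix [ 0.  0. -1.]
after turn, tool mm [77.4 -0.6  2.4]
```

View pics/w3.png

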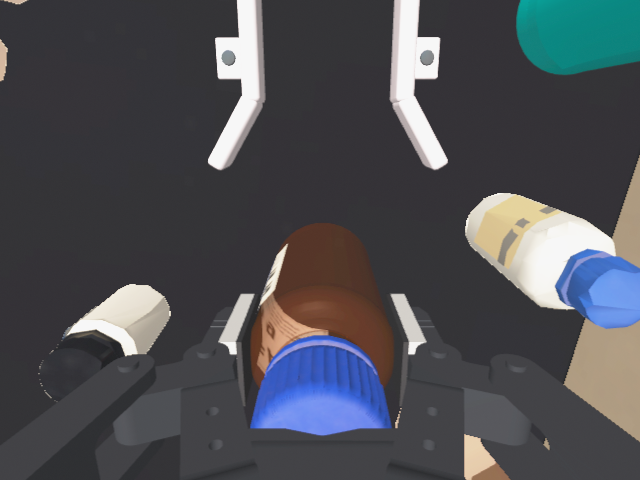

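The wrist view shows the bottle centred at column 323 and the rails' inner edges at columns 264 and 393 (row 95), so the mouth is about 5 px to the right.

```bash
python3 - <<'E'
from h import *
d=np.load("pics/w3.npy",allow_pickle=True).item()
f=lambda u,v:onz(d,u,v,20)[:2]
g=cv2.cvtColor(d["img"],cv2.COLOR_BGR2GRAY)
for v in(5,30,60,90):
    w=np.where(g[v,225:430]>150)[0]+225; L=w[w<325].max();Rr=w[w>325].min()
    a,b=f(L+.5,v),f(Rr-.5,v);print(v,L,Rr,((a+b)/2).round(1),np.linalg.norm(a-b).round(1))
print("tips",f(216,163),f(438,161),"bottle col proj",proj(d,np.array([620,-156.7,0])),proj(d,np.array([620,-156.7,40])))
E
```

```text
5 256 394 [607.3 -38.6] 56.6
30 257 393 [608.4 -47.9] 56.7
60 258 392 [609.7 -59.4] 56.9
90 260 390 [611.1 -71.4] 56.3
tips [ 565.15851543 -108.39592402] [666.11735345 -95.79107188] bottle col proj [322.5693668  260.19016264] [322.64060398 289.94822729]
```

Call:
{"name": "move_arm", "arguments": {
  "rows": [
    [[0.008,0.001,0],[0,0,0],1],
    [[0.012,0,0],[0,0,0],1],
    [[0.012,0,0],[0,0,0],1],
    [[0.012,0,0],[0,0,0],1],
    [[0.012,0,0],[0,0,0],1],
    [[0.012,0,0],[0,0,0],1],
    [[0.012,0,0],[0,0,0],1],
    [[0,0,0],[0,0,0],1]
  ]
}}

```text
time_s: 5.6
position: [611.7, -73.6, 64.4]
orientation: [-2.087, -2.346, -0.002]
contact_force: [-0.1, 2.9, 6.4]
width: 46.8
grip_force: 33.5
```

Call:
{"name": "move_arm", "arguments": {
  "rows": [
    [[0.012,0,0],[0,0,0],1],
    [[0.012,0,0],[0,0,0],1],
    [[0.012,0,0],[0,0,0],1],
    [[0.012,0,0],[0,0,0],1],
    [[0.008,0,0],[0,0,0],1],
    [[0.006,0,0],[0,0,0],1],
    [[0,0,0],[0,0,0],1],
    [[0,0,0],[0,0,0],1]
  ]
}}

```text
time_s: 6.27
position: [604.7, -14.7, 64.4]
orientation: [-2.09, -2.345, -0.001]
contact_force: [-0.7, 0.5, 6.2]
width: 46.7
grip_force: 33.4
```

```bash
python3 - <<'E'
from h import *
go(602.6,3,64,6.5)
E
```

```text
t 6.27 pos [604.7 -14.7  64.4] yaw 6.56 w 46.7 grip 33.4 F [-0.7  0.5  6.2] q7 -0.21
tool mm [17.9 -0.   0.4] rotz rad 0.001 tiltfix [-0.     0.001 -1.   ]
after turn, tool mm [17.9 -0.   0.4]
```

Call:
{"name": "move_arm", "arguments": {
  "rows": [
    [[0.004,0,0],[0,0,0],1],
    [[0.004,0,0],[0,0,0],1],
    [[0.003,0,0],[0,0,0],1],
    [[0.002,0,0],[0,0,0],1],
    [[0,0,0],[0,0,0],1]
  ]
}}

```text
time_s: 6.68
position: [603.1, -2.1, 64.3]
orientation: [-2.091, -2.345, -0.0]
contact_force: [-0.0, -2.2, 4.6]
width: 46.8
grip_force: 33.1
```

Call:
{"name": "move_arm", "arguments": {
  "rows": [
    [[0.001,0,0],[0,0,0],1],
    [[0.001,0,0],[0,0,0],1],
    [[0.001,0,0],[0,0,0],1],
    [[0,0,0],[0,0,0],1]
  ]
}}

```text
time_s: 7.02
position: [602.8, 0.7, 64.3]
orientation: [-2.091, -2.344, -0.0]
contact_force: [-0.2, -2.1, 2.8]
width: 46.7
grip_force: 33.1
```

Call:
{"name": "move_arm", "arguments": {
  "rows": [
    [[0.001,0,0],[0,0,0],1],
    [[0.001,0,0],[0,0,0],1],
    [[0.001,0,0],[0,0,0],1],
    [[0,0,0],[0,0,0],1]
  ]
}}

```text
time_s: 7.35
position: [602.5, 3.9, 64.3]
orientation: [-2.091, -2.344, -0.0]
contact_force: [-0.4, -2.5, 4.0]
width: 46.3
grip_force: 33.1
```

Call:
{"name": "move_arm", "arguments": {
  "rows": [
    [[0.001,0,0],[0,0,0],1],
    [[0.001,0,0],[0,0,0],1],
    [[0,0,0],[0,0,0],1]
  ]
}}

```text
time_s: 7.6
position: [602.2, 5.8, 64.3]
orientation: [-2.091, -2.344, -0.0]
contact_force: [-1.0, -2.4, 3.0]
width: 46.8
grip_force: 33.1
```

Call:
{"name": "move_arm", "arguments": {
  "rows": [
    [[0.001,0,0],[0,0,0],1],
    [[0.001,0,0],[0,0,0],1],
    [[0,0,0],[0,0,0],1]
  ]
}}

```text
time_s: 7.85
position: [602.0, 7.8, 64.3]
orientation: [-2.091, -2.344, -0.0]
contact_force: [0.8, -1.8, 2.3]
width: 46.6
grip_force: 33.1
```

```bash
python3 - <<'E'
from h import *
d=manip.get_image("wrist");s=manip.get_image("side");t=manip.get_image("top")
b=cv2.resize(s["img"][165:265,185:305],None,fx=3.3,fy=3.3,interpolation=cv2.INTER_CUBIC)[:330,:396]
c=cv2.resize(d["img"],(396,297));o=np.zeros((330,792,3),np.uint8);o[:297,:396]=c;o[:b.shape[0],396:]=b;cv2.imwrite("pics/c4.png",o)
go(602,3,64,6.5)
E
```

```text
t 8.0 pos [602.1   7.6  64.3] yaw 6.53 w 46.3 grip 33.1 F [ 0.  -1.4  5.1] q7 -0.24
tool mm [-4.5 -0.6  0.3] rotz rad 0.001 tiltfix [-0.  0. -1.]
after turn, tool mm [-4.5 -0.6  0.3]
```

View pics/c4.png

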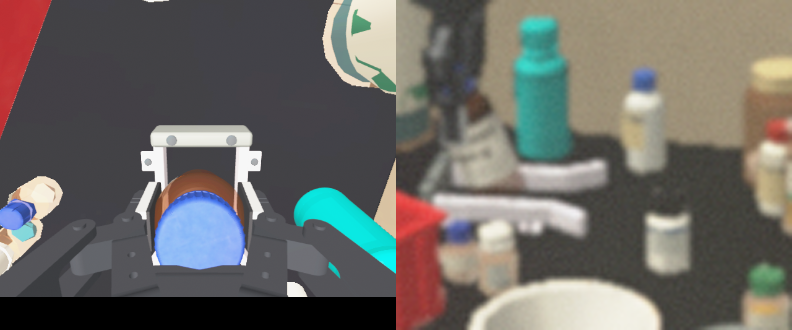

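The picture shows bottle A leaning: its foot dragged behind, and its cap is towards the stop. There is still a gap to the stop. I measure the lean, right it by turning the tool about its closing axis, release, and then push low with shut fingers.

```bash
python3 - <<'E'
from h import *
d=manip.get_image("wrist");s=manip.get_image("side");t=manip.get_image("top")
m=cv2.inRange(cv2.cvtColor(d["img"],cv2.COLOR_BGR2HSV),(100,90,60),(128,255,255))[200:,200:450]
n,l,st,ce=cv2.connectedComponentsWithStats(m);i=1+st[1:,4].argmax();print("cap",st[i]+[200,200,0,0,0],ce[i]+200)
S=manip.state();M=R.from_rotvec(S["orientation"]).as_matrix();g=S["position"]-19*M[:,2]
for p in(proj(d,g),):print("grasp px",p)
for th in(0,5,10,15,20,25,30):
    th_=np.radians(th);e=M[:,0]*np.sin(th_)+np.array([0,0,1])*np.cos(th_);sd=M[:,1]
    tp=g+48*e; print(th,"cap top ctr",proj(d,tp).round(0),"edge front",proj(d,tp+18*np.cross(sd,e)*np.sign(np.cross(sd,e)@M[:,0])).round(0),"shoulder front",proj(d,g+3*e+25*np.cross(sd,e)*np.sign(np.cross(sd,e)@M[:,0])).round(0), "half w",(proj(d,tp+18*sd)-proj(d,tp)).round(0)[0])
T=cv2.resize(s["img"][185:230,190:250],None,fx=9,fy=9,interpolation=cv2.INTER_CUBIC)[:,:500];
W=cv2.resize(d["img"][180:480,180:460],(290,310));o=np.zeros((405,792,3),np.uint8);o[:,:500]=T;o[:310,500:790]=W;cv2.imwrite("pics/c5.png",o)
E
```

```text
cap [  248   308   149   128 14894] [322.42211629 376.25533772]
grasp px [322.79577188 340.37157827]
0 cap top ctr [323. 449.] edge front [323. 383.] shoulder front [323. 276.] half w 78.0
5 cap top ctr [323. 434.] edge front [323. 361.] shoulder front [323. 273.] half w 79.0
10 cap top ctr [323. 417.] edge front [323. 341.] shoulder front [323. 271.] half w 79.0
15 cap top ctr [323. 399.] edge front [323. 320.] shoulder front [323. 269.] half w 79.0
20 cap top ctr [323. 381.] edge front [323. 301.] shoulder front [323. 268.] half w 79.0
25 cap top ctr [323. 362.] edge front [323. 282.] shoulder front [323. 267.] half w 79.0
30 cap top ctr [323. 343.] edge front [323. 265.] shoulder front [323. 267.] half w 78.0
```

View pics/c5.png

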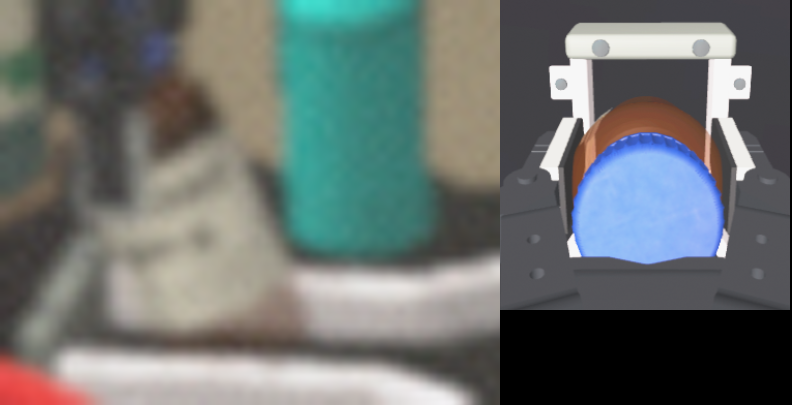

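The wrist edge of the cap and the side view both give a lean of about 18°. I lift slightly, back off, and turn the tool about its y axis by 0.31 rad.

Call:
{"name": "move_arm", "arguments": {
  "rows": [
    [[0,0,-0.004],[0,0,0],1],
    [[-0.006,0,0],[0,0,0],1],
    [[-0.006,0,0],[0,0,0],1],
    [[0,0,0],[0,0.08,0],1],
    [[0,0,0],[0,0.08,0],1],
    [[0,0,0],[0,0.08,0],1],
    [[0,0,0],[0,0.07,0],1],
    [[0,0,0],[0,0,0],1]
  ]
}}

```text
time_s: 8.82
position: [603.2, -8.8, 67.0]
orientation: [-1.932, -2.152, -0.303]
contact_force: [-0.3, -2.1, -3.7]
width: 47.1
grip_force: 32.6
```

Call:
{"name": "move_arm", "arguments": {
  "rows": [
    [[-0.0006,0,0.002],[0,0,0],1],
    [[-0.0006,0,0.002],[0,0,0],1],
    [[0,0,0],[0,0,0],1]
  ]
}}

```text
time_s: 9.07
position: [603.7, -3.6, 65.1]
orientation: [-1.927, -2.164, -0.3]
contact_force: [-3.2, -5.3, 12.5]
width: 46.9
grip_force: 34.3
```

```bash
python3 - <<'E'
from h import *
go(602,3,64)
s=manip.get_image("side");cv2.imwrite("pics/c6.png",cv2.resize(s["img"][175:235,180:280],None,fx=7,fy=7,interpolation=cv2.INTER_CUBIC))
E
```

```text
t 9.07 pos [603.7  -3.6  65.1] yaw 6.62 w 46.9 grip 34.3 F [-3.2 -5.3 12.5] q7 0.02
tool mm [ 6.1 -0.9  3.1] rotz rad None tiltfix [-0.034  0.301 -0.953]
```

View pics/c6.png

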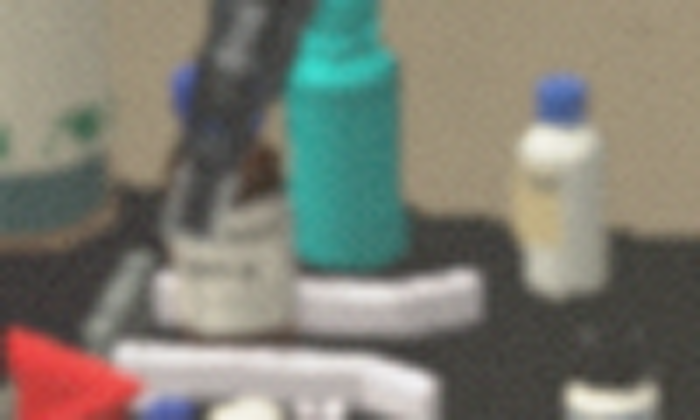

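Bottle A is now upright on the bench between the rails (crop (240,270)). I release it and retreat along the tool axis.

Call:
{"name": "move_arm", "arguments": {
  "rows": [
    [[0,0,0],[0,0,0],0.3],
    [[0,0,0],[0,0,0],0],
    [[0,0,0],[0,0,0],-0.6],
    [[0,0,0],[0,0,0],-1],
    [[0,0,0],[0,0,0],-1],
    [[0,0,0],[0,0,0],-1],
    [[0,0,-0.01],[0,0,0],-1],
    [[0,0,-0.02],[0,0,0],-1]
  ]
}}

```text
time_s: 9.78
position: [603.6, -12.9, 92.0]
orientation: [-1.925, -2.16, -0.299]
contact_force: [-0.6, 0.6, 0.5]
width: 85.3
grip_force: 0.0
```

Call:
{"name": "move_arm", "arguments": {
  "rows": [
    [[0,0,-0.03],[0,0,0],-1],
    [[0,0,-0.03],[0,0,0],-1],
    [[-0.02,0,-0.01],[0,0.06,0],0],
    [[-0.03,0,0],[0,0.06,0],1],
    [[-0.03,0,0],[0,0.06,0],1],
    [[0,0,0],[0,0.06,0],1],
    [[0,0,0],[0,0.04,0],1],
    [[0,0,0],[0,0,0],1]
  ]
}}

```text
time_s: 10.45
position: [614.9, -110.4, 129.1]
orientation: [-1.766, -1.973, -0.538]
contact_force: [0.0, -0.6, -0.3]
width: 12.2
grip_force: 0.0
```

```bash
python3 - <<'E'
from h import *
go(609.5,-70,40)
d=manip.get_image("wrist");cv2.imwrite("pics/w7.png",d["img"])
s=manip.get_image("side");h=cv2.cvtColor(s["img"],cv2.COLOR_BGR2HSV)
m=cv2.inRange(h,(108,120,50),(128,255,255))
n,l,st,ce=cv2.connectedComponentsWithStats(m)
for i in range(1,n):
    if st[i][4]>20 and 195<ce[i][0]<290 and 170<ce[i][1]<220: print(st[i],ce[i],onz(s,*ce[i],120).round(0))
t=manip.get_image("top");m=cv2.inRange(cv2.cvtColor(t["img"],cv2.COLOR_BGR2HSV),(108,120,50),(128,255,255))
n,l,st,ce=cv2.connectedComponentsWithStats(m)
for i in range(1,n):
    if st[i][4]>20 and 150<ce[i][0]<300 and 170<ce[i][1]<270: print("top",st[i],ce[i],onz(t,*ce[i],127).round(0))
E
```

```text
t 10.45 pos [ 614.9 -110.4  129.1] yaw 6.36 w 12.2 grip 0.0 F [ 0.  -0.6 -0.3] q7 0.3
tool mm [-15.9  -0.7  96.7] rotz rad None tiltfix [-0.063  0.555 -0.83 ]
[207 185  10  10  79] [211.08860759 189.11392405] [600. -17. 120.]
top [178 214  15  17 181] [184.98342541 222.47513812] [601. -16. 127.]
```

Both views put A's cap at about (600,-16) at cap height, so it is upright. Next I lower the shut, tilted fingers behind it and push low.

Call:
{"name": "move_arm", "arguments": {
  "rows": [
    [[-0.004,0,0.021],[0,0,0],1],
    [[-0.004,0,0.021],[0,0,0],1],
    [[-0.004,0,0.021],[0,0,0],1],
    [[-0.004,0,0.021],[0,0,0],1],
    [[-0.005,0.001,0.021],[0,0,0],1],
    [[0,0,0],[0,0,0],1],
    [[0,0,0],[0,0,0],1]
  ]
}}

```text
time_s: 11.18
position: [611.7, -66.9, 31.7]
orientation: [-1.763, -1.979, -0.535]
contact_force: [1.0, -0.0, 1.3]
width: 0.1
grip_force: 0.0
```

```bash
python3 - <<'E'
from h import *
go(608,-40,30)
E
```

```text
t 11.18 pos [611.7 -66.9  31.7] yaw 6.62 w 0.1 grip 0.0 F [ 1.  -0.   1.3] q7 0.3
tool mm [21.6 -0.6 16.5] rotz rad None tiltfix [-0.064  0.552 -0.831]
```

Call:
{"name": "move_arm", "arguments": {
  "rows": [
    [[0.003,0,0.002],[0,0,0],1],
    [[0.003,0,0.002],[0,0,0],1],
    [[0.003,0,0.002],[0,0,0],1],
    [[0.003,0,0.002],[0,0,0],1],
    [[0.003,0,0.002],[0,0,0],1],
    [[0.003,0,0.002],[0,0,0],1],
    [[0,0,0],[0,0,0],1]
  ]
}}

```text
time_s: 11.77
position: [609.1, -45.4, 31.2]
orientation: [-1.763, -1.978, -0.536]
contact_force: [-0.8, 0.2, 0.1]
width: 0.4
grip_force: 0.0
```

Call:
{"name": "move_arm", "arguments": {
  "rows": [
    [[0.0015,0,0.001],[0,0,0],1],
    [[0.0015,0,0.001],[0,0,0],1],
    [[0.0015,0,0.001],[0,0,0],1],
    [[0.0015,0,0.001],[0,0,0],1],
    [[0,0,0],[0,0,0],1]
  ]
}}

```text
time_s: 12.18
position: [608.3, -38.6, 31.1]
orientation: [-1.764, -1.978, -0.536]
contact_force: [0.2, -0.6, 1.1]
width: -0.3
grip_force: 0.3
```

Call:
{"name": "move_arm", "arguments": {
  "rows": [
    [[0.0015,0,0.001],[0,0,0],1],
    [[0.0015,0,0.001],[0,0,0],1],
    [[0.0015,0,0.001],[0,0,0],1],
    [[0,0,0],[0,0,0],1]
  ]
}}

```text
time_s: 12.52
position: [607.7, -33.1, 31.1]
orientation: [-1.764, -1.978, -0.536]
contact_force: [0.6, -1.2, 0.8]
width: 0.1
grip_force: 0.3
```

Call:
{"name": "move_arm", "arguments": {
  "rows": [
    [[0.0015,0,0.001],[0,0,0],1],
    [[0.0015,0,0.001],[0,0,0],1],
    [[0,0,0],[0,0,0],1]
  ]
}}

```text
time_s: 12.77
position: [607.3, -29.6, 31.1]
orientation: [-1.764, -1.978, -0.536]
contact_force: [0.1, -0.5, -0.5]
width: -0.2
grip_force: 0.4
```

```bash
cat > caps.py <<'E'
from h import *
go(604,-25,30)
for nm in("side","top"):
    s=manip.get_image(nm);m=cv2.inRange(cv2.cvtColor(s["img"],cv2.COLOR_BGR2HSV),(108,120,50),(128,255,255))
    n,l,st,ce=cv2.connectedComponentsWithStats(m)
    for i in range(1,n):
        P=onz(s,*ce[i],120 if nm=="side" else 127).round(0)
        if st[i][4]>20 and 450<P[0]<690 and -450<P[1]<25: print(nm,st[i],ce[i].round(1),P)
E
python3 caps.py
```

```text
t 12.77 pos [607.3 -29.6  31.1] yaw 6.55 w -0.2 grip 0.4 F [ 0.1 -0.5 -0.5] q7 0.26
tool mm [ 3.5 -2.7  3.7] rotz rad None tiltfix [-0.064  0.553 -0.831]
side [201 185  10  10  78] [205.4 188.9] [598.  -1. 120.]
side [337 213  12  10  86] [341.8 217. ] [ 501. -402.  120.]
top [169 215  18  17 187] [177.5 223.3] [600.   1. 127.]
top [351 245  15  17 183] [358.2 252.8] [ 496. -405.  127.]
top [201 282   6   5  23] [203.8 283.9] [456. -53. 127.]
```

Call:
{"name": "move_arm", "arguments": {
  "rows": [
    [[0.0015,0,0.001],[0,0,0],1],
    [[0.0015,0,0.001],[0,0,0],1],
    [[0,0,0],[0,0,0],1]
  ]
}}

```text
time_s: 13.12
position: [607.1, -26.8, 31.0]
orientation: [-1.765, -1.979, -0.536]
contact_force: [0.9, -3.9, 1.5]
width: -0.0
grip_force: 1.8
```

Call:
{"name": "move_arm", "arguments": {
  "rows": [
    [[0.001,0,0.0005],[0,0,0],1],
    [[0.001,0,0.0005],[0,0,0],1],
    [[0,0,0],[0,0,0],1]
  ]
}}

```text
time_s: 13.37
position: [607.4, -26.4, 31.1]
orientation: [-1.769, -1.979, -0.535]
contact_force: [1.1, -13.7, 3.3]
width: 0.0
grip_force: 6.9
```

Contact with the stop at -14 N, so A is home. I retreat, level the tool and head for B.

Call:
{"name": "move_arm", "arguments": {
  "rows": [
    [[-0.004,0,-0.003],[0,0,0],1],
    [[-0.02,0,-0.014],[0,0,0],1],
    [[-0.025,0,-0.017],[0,0,0],1],
    [[-0.025,0,-0.017],[0,0,0],1],
    [[0,0,-0.04],[0,0,0],1],
    [[0,0,-0.04],[0,0,0],1],
    [[0,0,-0.04],[0,0,0],1],
    [[0,0,-0.04],[0,0,0],1]
  ]
}}

```text
time_s: 14.03
position: [626.7, -202.9, 167.5]
orientation: [-1.764, -1.978, -0.537]
contact_force: [1.5, -0.7, 0.7]
width: -0.3
grip_force: 0.0
```

Call:
{"name": "move_arm", "arguments": {
  "rows": [
    [[0,0,0],[0,-0.1,0],1],
    [[0,0,0],[0,-0.12,0],1],
    [[0,0,0],[0,-0.12,0],0],
    [[0,0,0],[0,-0.12,0],-1],
    [[0,0,0],[0,-0.12,0],-1],
    [[0,0,0],[0,0,0],-1],
    [[0,0,0],[0,0,0],-1]
  ]
}}

```text
time_s: 14.62
position: [627.3, -199.9, 166.2]
orientation: [-2.082, -2.342, -0.011]
contact_force: [1.5, -0.5, -0.3]
width: 60.8
grip_force: 0.0
```

```bash
python3 - <<'E'
from h import *
go(499,-402,200,6.5)
s=manip.state();print(R.from_rotvec(s["orientation"]).as_matrix()[:,2])
E
python3 caps.py
```

```text
t 14.62 pos [ 627.3 -199.9  166.2] yaw 6.72 w 60.8 grip 0.0 F [ 1.5 -0.5 -0.3] q7 0.1
tool mm [-185.3 -151.1  -35.8] rotz rad 0.004 tiltfix [-0.001  0.01  -1.   ]
after turn, tool mm [-186.2 -150.4  -33.8]
[-9.92691179e-04  1.02108840e-02 -9.99947375e-01]
t 14.62 pos [ 627.3 -199.9  166.2] yaw 6.72 w 60.8 grip 0.0 F [ 1.5 -0.5 -0.3] q7 0.1
tool mm [175.1  -2.7 138. ] rotz rad None tiltfix [-0.001  0.01  -1.   ]
side [200 185  10   8  61] [204.4 188.2] [602.   4. 120.]
side [337 213  13  10  85] [341.9 217. ] [ 500. -402.  120.]
top [168 215  17  17 191] [176.3 223.4] [600.   4. 127.]
top [351 245  15  17 182] [358.2 252.8] [ 496. -405.  127.]
```

Call:
{"name": "move_arm", "arguments": {
  "rows": [
    [[0,0,-0.034],[0,-0.01,0],-1],
    [[-0.026,-0.022,0],[0,0,0],-1],
    [[-0.027,-0.022,0],[0,0,0],-1],
    [[-0.027,-0.022,0],[0,0,0],-1],
    [[-0.027,-0.022,0],[0,0,0],-1],
    [[-0.027,-0.022,0],[0,0,0],-1],
    [[-0.027,-0.022,0],[0,0,0],-1],
    [[-0.025,-0.019,0],[0,0,0],-1]
  ]
}}

```text
time_s: 15.38
position: [496.0, -407.1, 199.0]
orientation: [-2.094, -2.34, -0.001]
contact_force: [0.2, -0.9, 1.0]
width: 85.3
grip_force: 0.0
```

Call:
{"name": "move_arm", "arguments": {
  "rows": [
    [[0,0,0],[0,0,0],-1],
    [[0,0,0],[0,0,0],-1]
  ]
}}

```text
time_s: 15.55
position: [496.6, -406.6, 198.7]
orientation: [-2.096, -2.339, -0.001]
contact_force: [1.1, 1.6, -0.1]
width: 85.4
grip_force: 0.0
```

```bash
python3 - <<'E'
from h import *
go(499,-402,62,6.5)
d=manip.get_image("wrist");cv2.imwrite("pics/w8.png",d["img"])
m=cv2.inRange(cv2.cvtColor(d["img"],cv2.COLOR_BGR2HSV),(108,120,50),(128,255,255))
n,l,st,ce=cv2.connectedComponentsWithStats(m)
for i in range(1,n):
    if st[i][4]>500: print(st[i],ce[i].round(1),onz(d,*ce[i],128).round(1))
E
```

```text
t 15.55 pos [ 496.6 -406.6  198.7] yaw 6.27 w 85.4 grip 0.0 F [ 1.1  1.6 -0.1] q7 0.45
tool mm [  4.1   3.  136.7] rotz rad -0.004 tiltfix [-0.001  0.001 -1.   ]
after turn, tool mm [  4.3   2.9 136.7]
[ 294  214   63   68 3278] [324.7 247.9] [ 497.2 -401.6  128. ]
```

Call:
{"name": "move_arm", "arguments": {
  "rows": [
    [[0.0045,0.0015,0.03],[0,0,0],-1],
    [[0,0,0.03],[0,0,0],-1],
    [[0,0,0.03],[0,0,0],-1],
    [[0,0,0.025],[0,0,0],-1],
    [[0,0,0.015],[0,0,0],-1],
    [[0,0,0.004],[0,0,0],-1],
    [[0,0,0],[0,0,0],-1],
    [[0,0,0],[0,0,0],-1]
  ],
  "force": 35
}}

```text
time_s: 16.27
position: [499.9, -399.4, 66.3]
orientation: [2.09, 2.344, 0.001]
contact_force: [0.4, 0.1, -0.5]
width: 85.5
grip_force: 0.0
```

Call:
{"name": "move_arm", "arguments": {
  "rows": [
    [[0,0,0],[0,0,0],0.2],
    [[0,0,0],[0,0,0],0.6],
    [[0,0,0],[0,0,0],1],
    [[0,0,0],[0,0,0],1],
    [[0,0,0],[0,0,0],1],
    [[0,0,0],[0,0,0],1],
    [[0,0,0],[0,0,0],1],
    [[0,0,0],[0,0,0],1]
  ],
  "force": 35
}}

```text
time_s: 16.93
position: [499.3, -400.0, 66.3]
orientation: [2.091, 2.343, -0.0]
contact_force: [-2.6, 0.6, 9.2]
width: 45.9
grip_force: 34.9
```

```bash
python3 - <<'E'
from h import *
go(621.5,-168,66,6.5)
E
```

```text
t 16.93 pos [ 499.3 -400.    66.3] yaw 6.52 w 45.9 grip 34.9 F [-2.6  0.6  9.2] q7 0.36
tool mm [2.166e+02 1.477e+02 2.000e-01] rotz rad 0.0 tiltfix [ 0.001 -0.001 -1.   ]
after turn, tool mm [216.7 147.7   0.3]
```

Call:
{"name": "move_arm", "arguments": {
  "rows": [
    [[0,0,-0.01],[0,0,0],1],
    [[0,0,-0.025],[0,0,0],1],
    [[0,0,-0.03],[0,0,0],1],
    [[0,0,-0.025],[0,0,0],1],
    [[0,0,-0.01],[0,0,0],1],
    [[0.011,0.007,0],[0,0,0],1],
    [[0.018,0.012,0],[0,0,0],1],
    [[0.022,0.015,0],[0,0,0],1]
  ]
}}

```text
time_s: 17.6
position: [526.6, -345.0, 164.8]
orientation: [-2.093, -2.342, 0.001]
contact_force: [0.7, -0.2, -2.3]
width: 46.0
grip_force: 37.0
```

Call:
{"name": "move_arm", "arguments": {
  "rows": [
    [[0.026,0.018,0],[0,0,0],1],
    [[0.026,0.018,0],[0,0,0],1],
    [[0.026,0.018,0],[0,0,0],1],
    [[0.026,0.018,0],[0,0,0],1],
    [[0.024,0.016,0],[0,0,0],1],
    [[0.02,0.014,0],[0,0,0],1],
    [[0.012,0.008,0],[0,0,0],1],
    [[0.006,0.004,0],[0,0,0],1]
  ]
}}

```text
time_s: 18.27
position: [622.0, -164.7, 164.9]
orientation: [-2.087, -2.346, -0.001]
contact_force: [-0.2, 0.2, -1.5]
width: 46.4
grip_force: 37.0
```

Call:
{"name": "move_arm", "arguments": {
  "rows": [
    [[0,0,0.01],[0,0,0],1],
    [[0,0,0.02],[0,0,0],1],
    [[0,0,0.025],[0,0,0],1],
    [[0,0,0.02],[0,0,0],1],
    [[0,0,0.012],[0,0,0],1],
    [[0,0,0.006],[0,0,0],1],
    [[0,0,0],[0,0,0],1],
    [[0,0,0],[0,0,0],1]
  ]
}}

```text
time_s: 18.93
position: [621.7, -167.7, 73.1]
orientation: [2.092, 2.343, 0.001]
contact_force: [-0.2, -0.2, -1.2]
width: 46.0
grip_force: 37.0
```

```bash
python3 - <<'E'
from h import *
go(621.5,-168,66,6.5)
s=manip.get_image("side");w=manip.get_image("wrist")
o=np.zeros((400,790,3),np.uint8);o[:,:400]=cv2.resize(s["img"][170:240,195:265],(400,400),interpolation=cv2.INTER_CUBIC);o[:292,400:]=cv2.resize(w["img"],(390,292));cv2.imwrite("pics/c9.png",o)
m=cv2.inRange(cv2.cvtColor(w["img"],cv2.COLOR_BGR2HSV),(100,90,60),(128,255,255))[200:,200:450]
n,l,st,ce=cv2.connectedComponentsWithStats(m);i=1+st[1:,4].argmax();print("cap front edge row",st[i][1]+200)
E
python3 caps.py
```

```text
t 18.93 pos [ 621.7 -167.7   73.1] yaw 6.5 w 46.0 grip 37.0 F [-0.2 -0.2 -1.2] q7 -0.01
tool mm [-0.2 -0.2  7.1] rotz rad -0.0 tiltfix [ 0.001 -0.    -1.   ]
after turn, tool mm [-0.2 -0.2  7.1]
cap front edge row 338
t 19.03 pos [ 622.  -167.6   73.6] yaw 6.51 w 45.8 grip 37.0 F [ 0.2 -0.1 -1.2] q7 -0.01
tool mm [143.7  -1.8  43.5] rotz rad None tiltfix [ 0.001 -0.    -1.   ]
side [200 185  10   9  66] [204.6 188.4] [601.   3. 120.]
top [169 215  16  17 192] [176.2 223.4] [600.   4. 127.]
```

Call:
{"name": "move_arm", "arguments": {
  "rows": [
    [[0,0,0.004],[0,0,0],1],
    [[0,0,0.002],[0,0,0],1],
    [[0,0,0.001],[0,0,0],1],
    [[0,0,0],[0,0,0],1]
  ]
}}

```text
time_s: 19.47
position: [621.7, -167.4, 66.3]
orientation: [2.091, 2.344, -0.0]
contact_force: [-5.2, 0.2, 13.8]
width: 45.9
grip_force: 38.8
```

Call:
{"name": "move_arm", "arguments": {
  "rows": [
    [[0,0,0],[0,0,0],0.3],
    [[0,0,0],[0,0,0],-0.2],
    [[0,0,0],[0,0,0],-1],
    [[0,0,0],[0,0,0],-1],
    [[0,0,0],[0,0,0],-1],
    [[0,0,0],[0,0,0],-1],
    [[0,0,-0.015],[0,0,0],-1],
    [[0,0,-0.03],[0,0,0],-1]
  ]
}}

```text
time_s: 20.13
position: [620.1, -166.9, 108.2]
orientation: [-2.088, -2.341, 0.004]
contact_force: [0.0, -0.4, -0.1]
width: 85.5
grip_force: 0.0
```

Call:
{"name": "move_arm", "arguments": {
  "rows": [
    [[0,0,-0.04],[0,0,0],-1],
    [[0,0,-0.04],[0,0,0],-1],
    [[-0.02,0,0],[0,0.11,0],0],
    [[-0.02,0,0],[0,0.11,0],1],
    [[-0.02,0,0],[0,0.11,0],1],
    [[-0.01,0,0],[0,0.11,0],1],
    [[0,0,0],[0,0.12,0],1],
    [[0,0,0],[0,0,0],1]
  ]
}}

```text
time_s: 20.8
position: [627.7, -239.5, 176.6]
orientation: [-1.783, -1.984, -0.517]
contact_force: [-0.2, -0.4, -1.0]
width: 12.1
grip_force: 0.0
```

```bash
python3 caps.py; python3 - <<'E'
from h import *
go(627,-226,31)
d=np.load("pics/w3.npy",allow_pickle=True).item()
E
```

```text
t 20.8 pos [ 627.7 -239.5  176.6] yaw 6.19 w 12.1 grip 0.0 F [-0.2 -0.4 -1. ] q7 0.42
tool mm [1.027e+02 2.000e-01 2.398e+02] rotz rad None tiltfix [-0.062  0.536 -0.842]
side [200 185  10  10  72] [204.7 188.6] [599.   2. 120.]
side [258 187  14  11  80] [265.  190.8] [ 622. -167.  120.]
top [245 202  16  16 198] [252.8 209.5] [ 618. -173.  127.]
top [168 215  17  17 194] [176.3 223.4] [600.   4. 127.]
top [201 282   6   5  23] [203.8 283.9] [456. -53. 127.]
t 20.9 pos [ 629.2 -236.   179.2] yaw 6.46 w 0.2 grip 0.0 F [0.2 0.4 0.6] q7 0.42
tool mm [-70.2  -0.9 130.9] rotz rad None tiltfix [-0.061  0.529 -0.847]
```

```bash
python3 - <<'E'
from h import *
d=np.load("pics/top0.npy",allow_pickle=True).item();s=np.load("pics/side0.npy",allow_pickle=True).item()
print(tri(d,(293,201),s,(300,204)),tri(d,(305.5,206),s,(309,202)))
M=R.from_rotvec(manip.state()["orientation"]).as_matrix()
go(625.5,-211,33)
t=np.array([625.5,-211,33])
for a in(54+19,54+19+60):
  for b in(-40,40): print(a,b,(t-a*M[:,2]-43*M[:,0]+b*M[:,1]).round(0),(t-a*M[:,2]+43*M[:,0]+b*M[:,1]).round(0))
E
```

```text
(array([ 642.86638074, -264.48263338,   80.51473732]), np.float64(1.8258105823575175)) (array([ 623.27971554, -293.68007507,   98.10355782]), np.float64(1.218274704802972))
t 20.9 pos [ 629.2 -236.   179.2] yaw 6.46 w 0.2 grip 0.0 F [0.2 0.4 0.6] q7 0.42
tool mm [-56.4  -0.7 137.2] rotz rad None tiltfix [-0.061  0.529 -0.847]
73 -40 [ 594. -290.   72.] [ 586. -218.  118.]
73 40 [ 674. -281.   72.] [ 666. -209.  118.]
133 -40 [ 598. -322.  123.] [ 590. -250.  169.]
133 40 [ 677. -313.  123.] [ 669. -241.  168.]
```

The small bottles standing behind B (80 and 98 mm tall) leave too little room for the tilted gripper. I regrip B and set it 35 mm nearer the mouth.

Call:
{"name": "move_arm", "arguments": {
  "rows": [
    [[0,0,0],[0,-0.11,0],0],
    [[0,0,0],[0,-0.11,0],-1],
    [[0,0,0],[0,-0.11,0],-1],
    [[0,0,0],[0,-0.11,0],-1],
    [[0,0,0],[0,-0.117,0],-1],
    [[0.03,0,0],[0,0,0],-1],
    [[0.03,0,0],[0,0,0],-1],
    [[0.008,0,0],[0,0,0],-1]
  ]
}}

```text
time_s: 21.57
position: [621.8, -161.8, 182.8]
orientation: [-2.083, -2.351, -0.007]
contact_force: [1.3, 0.9, 0.8]
width: 85.1
grip_force: 0.0
```

Call:
{"name": "move_arm", "arguments": {
  "rows": [
    [[0,0,0],[0,0,0],-1],
    [[0,0,0],[0,0,0],-1],
    [[0,0,0],[0,0,0],-1]
  ]
}}

```text
time_s: 21.82
position: [621.7, -169.1, 181.3]
orientation: [-2.091, -2.343, -0.003]
contact_force: [0.2, -0.6, -0.6]
width: 85.5
grip_force: 0.0
```

```bash
python3 - <<'E'
from h import *
go(621.5,-167.5,65,6.5)
E
```

```text
t 21.82 pos [ 621.7 -169.1  181.3] yaw 6.5 w 85.5 grip 0.0 F [ 0.2 -0.6 -0.6] q7 0.05
tool mm [ 1.400e+00 -1.000e-01  1.163e+02] rotz rad 0.0 tiltfix [ 0.     0.002 -1.   ]
after turn, tool mm [  1.6  -0.  116.3]
```

Call:
{"name": "move_arm", "arguments": {
  "rows": [
    [[0.0015,0,0.03],[0,-0.002,0],-1],
    [[0,0,0.03],[0,0,0],-1],
    [[0,0,0.03],[0,0,0],-1],
    [[0,0,0.018],[0,0,0],-1],
    [[0,0,0.007],[0,0,0],-1],
    [[0,0,0],[0,0,0],-1],
    [[0,0,0],[0,0,0],0],
    [[0,0,0],[0,0,0],0.5]
  ]
}}

```text
time_s: 22.48
position: [622.1, -166.9, 67.4]
orientation: [2.091, 2.343, 0.003]
contact_force: [0.4, 0.4, 1.2]
width: 64.0
grip_force: 0.0
```

Call:
{"name": "move_arm", "arguments": {
  "rows": [
    [[0,0,0],[0,0,0],1],
    [[0,0,0],[0,0,0],1],
    [[0,0,0],[0,0,0],1],
    [[0,0,0],[0,0,0],1],
    [[0,0,-0.005],[0,0,0],1],
    [[0,0,0],[0,0,0],1],
    [[0.006,0,0],[0,0,0],1],
    [[0.01,0,0],[0,0,0],1]
  ]
}}

```text
time_s: 23.15
position: [619.5, -150.8, 70.9]
orientation: [-2.092, -2.343, -0.001]
contact_force: [0.2, 0.2, -2.4]
width: 46.2
grip_force: 36.6
```

Call:
{"name": "move_arm", "arguments": {
  "rows": [
    [[0.01,0,0],[0,0,0],1],
    [[0.006,0,0],[0,0,0],1],
    [[0.003,0,0],[0,0,0],1],
    [[0,0,0],[0,0,0],1],
    [[0,0,0.003],[0,0,0],1],
    [[0,0,0.002],[0,0,0],1],
    [[0,0,0],[0,0,0],1]
  ]
}}

```text
time_s: 23.73
position: [617.2, -132.3, 66.9]
orientation: [-2.092, -2.343, 0.0]
contact_force: [-9.2, 1.1, 21.5]
width: 46.0
grip_force: 38.9
```

Lifted clear (-2.4 N) and set down. I release, rise, and go behind with a 0.4 rad tilt.

Call:
{"name": "move_arm", "arguments": {
  "rows": [
    [[0,0,-0.001],[0,0,0],1],
    [[0,0,0],[0,0,0],0.2],
    [[0,0,0],[0,0,0],-0.3],
    [[0,0,0],[0,0,0],-1],
    [[0,0,0],[0,0,0],-1],
    [[0,0,0],[0,0,0],-1],
    [[0,0,-0.015],[0,0,0],-1],
    [[0,0,-0.03],[0,0,0],-1]
  ]
}}

```text
time_s: 24.4
position: [616.0, -131.5, 109.7]
orientation: [-2.088, -2.341, 0.003]
contact_force: [-0.1, 0.0, 0.4]
width: 85.4
grip_force: 0.0
```

Call:
{"name": "move_arm", "arguments": {
  "rows": [
    [[0,0,-0.04],[0,0,0],-1],
    [[0,0,-0.04],[0,0,0],-1],
    [[-0.02,0,0],[0,0.1,0],0],
    [[-0.02,0,0],[0,0.1,0],1],
    [[-0.02,0,0],[0,0.1,0],1],
    [[0,0,0],[0,0.1,0],1],
    [[0,0,0],[0,0,0],1],
    [[0,0,0],[0,0,0],1]
  ]
}}

```text
time_s: 25.07
position: [623.9, -192.0, 184.7]
orientation: [-1.877, -2.099, -0.381]
contact_force: [0.2, 0.9, -0.2]
width: 12.1
grip_force: 0.0
```

```bash
python3 caps.py; python3 - <<'E'
from h import *
go(622.5,-176,36)
E
```

```text
t 25.07 pos [ 623.9 -192.   184.7] yaw 6.4 w 12.1 grip 0.0 F [ 0.2  0.9 -0.2] q7 0.32
tool mm [ 94.2  -1.  208.2] rotz rad None tiltfix [-0.045  0.389 -0.92 ]
side [200 185  10   8  67] [204.6 188.4] [600.   3. 120.]
side [250 187  11  10  69] [254.1 190.6] [ 617. -137.  120.]
top [230 205  16  16 199] [237.9 212.4] [ 614. -138.  127.]
top [168 215  17  17 193] [176.2 223.4] [600.   4. 127.]
top [201 282   6   5  24] [203.7 283.9] [456. -52. 127.]
t 25.17 pos [ 624.5 -189.8  186.2] yaw 6.61 w -0.2 grip 0.0 F [ 0.4 -0.7  0.2] q7 0.32
tool mm [-45.7  -0.4 143.7] rotz rad None tiltfix [-0.045  0.387 -0.921]
```

Call:
{"name": "move_arm", "arguments": {
  "rows": [
    [[-0.01,0,0.028],[0,0,0],1],
    [[-0.01,0,0.028],[0,0,0],1],
    [[-0.01,0,0.028],[0,0,0],1],
    [[-0.01,0,0.028],[0,0,0],1],
    [[-0.006,0,0.018],[0,0,0],1],
    [[-0.004,0,0.011],[0,0,0],1],
    [[0,0,0],[0,0,0],1],
    [[0,0,0],[0,0,0],1]
  ]
}}

```text
time_s: 25.83
position: [623.8, -181.4, 37.7]
orientation: [-1.875, -2.104, -0.382]
contact_force: [0.4, -1.0, 1.5]
width: 0.1
grip_force: 0.0
```

```bash
python3 - <<'E'
from h import *
go(611.1-.114*(-77+71.4),-77,34)
E
```

```text
t 25.83 pos [ 623.8 -181.4   37.7] yaw 6.58 w 0.1 grip 0.0 F [ 0.4 -1.   1.5] q7 0.34
tool mm [95.3  0.  44.3] rotz rad None tiltfix [-0.044  0.387 -0.921]
```

Call:
{"name": "move_arm", "arguments": {
  "rows": [
    [[0.004,0,0.002],[0,0,0],1],
    [[0.004,0,0.002],[0,0,0],1],
    [[0.004,0,0.002],[0,0,0],1],
    [[0.004,0,0.002],[0,0,0],1],
    [[0.004,0,0.002],[0,0,0],1],
    [[0.004,0,0.002],[0,0,0],1],
    [[0.004,0,0.002],[0,0,0],1],
    [[0.004,0,0.002],[0,0,0],1]
  ]
}}

```text
time_s: 26.5
position: [619.1, -146.0, 34.4]
orientation: [-1.876, -2.103, -0.381]
contact_force: [-0.3, -2.3, 0.9]
width: 0.4
grip_force: 0.8
```

```bash
python3 caps.py
```

```text
t 26.5 pos [ 619.1 -146.    34.4] yaw 6.53 w 0.4 grip 0.8 F [-0.3 -2.3  0.9] q7 0.29
tool mm [110.6  -1.3  51.6] rotz rad None tiltfix [-0.044  0.388 -0.921]
side [200 185  10  10  75] [204.8 188.7] [598.   2. 120.]
side [242 187  10   9  69] [245.8 190.6] [ 612. -114.  120.]
top [220 208  15  15 162] [227.7 215.2] [ 609. -115.  127.]
top [168 215  17  17 194] [176.2 223.5] [600.   4. 127.]
top [201 282   6   5  24] [203.7 283.9] [456. -52. 127.]
```

Call:
{"name": "move_arm", "arguments": {
  "rows": [
    [[0.004,0,0.0017],[0,0,0],1],
    [[0.004,0,0.0017],[0,0,0],1],
    [[0.004,0,0.0017],[0,0,0],1],
    [[0.004,0,0.0017],[0,0,0],1],
    [[0.004,0,0.0017],[0,0,0],1],
    [[0.004,0,0.0017],[0,0,0],1],
    [[0,0,0],[0,0,0],1]
  ]
}}

```text
time_s: 27.18
position: [616.1, -119.4, 34.4]
orientation: [-1.874, -2.103, -0.382]
contact_force: [-0.4, 0.2, -1.2]
width: 0.4
grip_force: 0.2
```

```bash
python3 caps.py
```

```text
t 27.18 pos [ 616.1 -119.4   34.4] yaw 6.59 w 0.4 grip 0.2 F [-0.4  0.2 -1.2] q7 0.26
tool mm [85.8 -1.2 41.3] rotz rad None tiltfix [-0.045  0.388 -0.92 ]
side [200 185  10   8  71] [204.8 188.3] [601.   3. 120.]
side [231 185  11  11  83] [236.  189.7] [612. -86. 120.]
top [210 208  14  17 164] [216.6 216.7] [608. -89. 127.]
top [168 215  17  17 194] [176.3 223.4] [600.   4. 127.]
top [201 282   6   5  24] [203.7 283.9] [456. -52. 127.]
```

Call:
{"name": "move_arm", "arguments": {
  "rows": [
    [[0.004,0,0.0017],[0,0,0],1],
    [[0.004,0,0.0017],[0,0,0],1],
    [[0.004,0,0.0017],[0,0,0],1],
    [[0.004,0,0.0017],[0,0,0],1],
    [[0.004,0,0.0017],[0,0,0],1],
    [[0.004,0,0.0017],[0,0,0],1],
    [[0.003,0,0.0013],[0,0,0],1],
    [[0,0,0],[0,0,0],1]
  ]
}}

```text
time_s: 27.95
position: [612.8, -90.4, 34.4]
orientation: [-1.874, -2.103, -0.381]
contact_force: [-0.0, 0.1, -0.1]
width: 0.1
grip_force: 0.2
```

```bash
python3 caps.py
```

```text
t 27.95 pos [612.8 -90.4  34.4] yaw 6.59 w 0.1 grip 0.2 F [-0.   0.1 -0.1] q7 0.22
tool mm [59.1 -1.2 29.8] rotz rad None tiltfix [-0.045  0.388 -0.92 ]
side [200 185  10   9  73] [204.7 188.5] [600.   2. 120.]
side [222 184  11  11  93] [226.6 189.1] [610. -59. 120.]
top [197 210  15  17 177] [203.5 218.2] [607. -59. 127.]
top [168 215  18  17 195] [176.3 223.4] [600.   4. 127.]
top [201 282   6   5  23] [203.8 283.9] [456. -53. 127.]
```

Upright at y ≈ -59, with about 12 mm to go.

Call:
{"name": "move_arm", "arguments": {
  "rows": [
    [[0.002,0,0.0009],[0,0,0],1],
    [[0.002,0,0.0009],[0,0,0],1],
    [[0.002,0,0.0009],[0,0,0],1],
    [[0.002,0,0.0009],[0,0,0],1],
    [[0,0,0],[0,0,0],1]
  ]
}}

```text
time_s: 28.47
position: [611.9, -82.1, 34.1]
orientation: [-1.875, -2.103, -0.381]
contact_force: [0.6, -0.6, -0.5]
width: -0.2
grip_force: 0.2
```

Call:
{"name": "move_arm", "arguments": {
  "rows": [
    [[0.001,0,0.0004],[0,0,0],1],
    [[0.001,0,0.0004],[0,0,0],1],
    [[0.001,0,0.0004],[0,0,0],1],
    [[0,0,0],[0,0,0],1]
  ]
}}

```text
time_s: 28.8
position: [611.5, -79.2, 34.2]
orientation: [-1.875, -2.103, -0.381]
contact_force: [-0.3, -1.0, 0.4]
width: 0.3
grip_force: 0.5
```

Call:
{"name": "move_arm", "arguments": {
  "rows": [
    [[0.001,0,0.0004],[0,0,0],1],
    [[0.001,0,0.0004],[0,0,0],1],
    [[0,0,0],[0,0,0],1]
  ]
}}

```text
time_s: 29.05
position: [611.2, -77.0, 34.2]
orientation: [-1.875, -2.103, -0.381]
contact_force: [-0.3, -1.2, 0.2]
width: 0.1
grip_force: 0.5
```

Call:
{"name": "move_arm", "arguments": {
  "rows": [
    [[0.001,0,0.0004],[0,0,0],1],
    [[0.001,0,0.0004],[0,0,0],1],
    [[0,0,0],[0,0,0],1]
  ]
}}

```text
time_s: 29.3
position: [611.0, -75.4, 34.1]
orientation: [-1.876, -2.103, -0.381]
contact_force: [0.3, -3.3, -0.5]
width: -0.1
grip_force: 1.5
```

Call:
{"name": "move_arm", "arguments": {
  "rows": [
    [[0.001,0,0.0004],[0,0,0],1],
    [[0.001,0,0.0004],[0,0,0],1],
    [[0,0,0],[0,0,0],1]
  ]
}}

```text
time_s: 29.55
position: [611.1, -74.7, 34.1]
orientation: [-1.879, -2.104, -0.38]
contact_force: [1.3, -11.1, 0.3]
width: 0.4
grip_force: 5.6
```

```bash
python3 caps.py
```

```text
t 29.55 pos [611.1 -74.7  34.1] yaw 6.46 w 0.4 grip 5.6 F [  1.3 -11.1   0.3] q7 0.19
tool mm [44.7 -1.5 23.3] rotz rad None tiltfix [-0.043  0.386 -0.922]
side [200 185   9  10  75] [203.9 189. ] [596.   3. 120.]
side [217 185  10  11  83] [221.2 189.4] [604. -45. 120.]
top [191 213  15  16 183] [197.6 220.4] [603. -45. 127.]
top [168 217  17  16 197] [176.  224.6] [597.   5. 127.]
top [201 282   6   5  24] [203.7 283.9] [456. -52. 127.]
```

Contact is firm, and the caps are 50 mm apart. I retreat clear and check.

Call:
{"name": "move_arm", "arguments": {
  "rows": [
    [[-0.003,0,-0.0013],[0,0,0],1],
    [[-0.018,0,-0.008],[0,0,0],1],
    [[-0.025,0,-0.011],[0,0,0],1],
    [[-0.025,0,-0.011],[0,0,0],1],
    [[0,0,-0.035],[0,0,0],1],
    [[0,0,-0.04],[0,0,0],1],
    [[0,0,-0.04],[0,0,0],1],
    [[0,0,-0.04],[0,0,0],1]
  ]
}}

```text
time_s: 30.32
position: [626.2, -210.5, 180.1]
orientation: [-1.874, -2.102, -0.382]
contact_force: [0.7, 0.4, -0.1]
width: 0.3
grip_force: 0.0
```

Call:
{"name": "move_arm", "arguments": {
  "rows": [
    [[0,0,0],[0,0,0],1],
    [[0,0,0],[0,0,0],1],
    [[0,0,0],[0,0,0],1]
  ]
}}

```text
time_s: 30.57
position: [626.3, -209.7, 177.6]
orientation: [-1.874, -2.102, -0.381]
contact_force: [0.5, -0.1, -0.6]
width: 0.1
grip_force: 0.0
```

```bash
python3 caps.py; python3 - <<'E'
from h import *
s=manip.get_image("side");t=manip.get_image("top");w=manip.get_image("wrist")
a=cv2.resize(s["img"][165:245,180:280],(400,320),interpolation=cv2.INTER_CUBIC);b=cv2.resize(t["img"][180:280,150:270],(384,320),interpolation=cv2.INTER_CUBIC)
o=np.zeros((600,790,3),np.uint8);o[:320,:400]=a;o[:320,400:784]=b;o[320:,:373]=cv2.resize(w["img"],(373,280));cv2.imwrite("pics/fin.png",o)
E
```

```text
t 30.57 pos [ 626.3 -209.7  177.6] yaw 6.57 w 0.1 grip 0.0 F [ 0.5 -0.1 -0.6] q7 0.34
tool mm [113.4  -0.9 208.6] rotz rad None tiltfix [-0.045  0.389 -0.92 ]
side [200 185  10  10  72] [204.  188.9] [597.   3. 120.]
side [217 185  10  11  75] [221.2 189.1] [606. -44. 120.]
top [191 212  15  17 181] [197.7 220.4] [603. -45. 127.]
top [168 217  17  16 198] [176.  224.7] [597.   5. 127.]
top [201 282   6   5  23] [203.8 283.9] [456. -53. 127.]
```

View pics/fin.png

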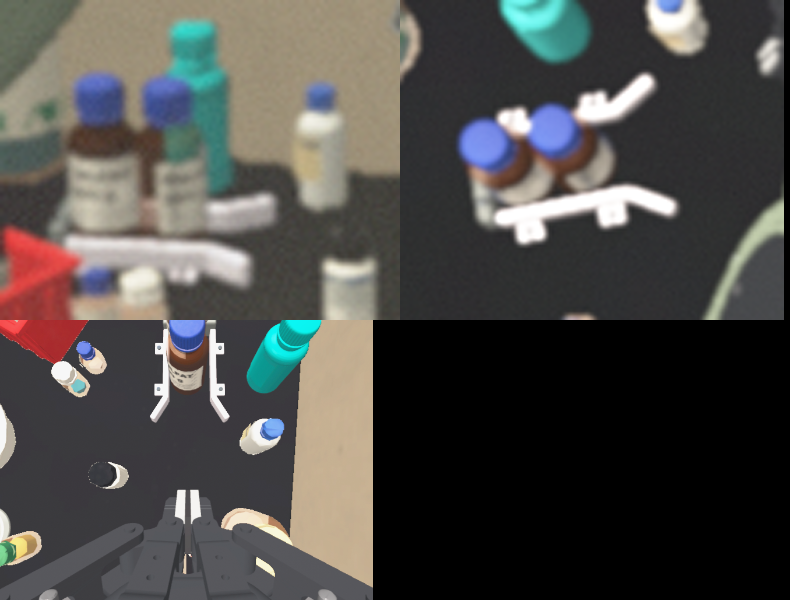

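The last picture shows both bottles upright in single file against the stop (caps at (485,145) and (555,128) in the top crop), with the arm clear.

```bash
python3 -c "
from workcell import manip
print(manip.job_done())"
```

```text
the job is handed in; nothing more can be done
None
```

Both bottles stand upright in single file in the lane, the first against the end stop and the second against the first, and the job was handed in at about 31 s; the first leaned about 18° while I dragged it in gripped, so I stood it up between the rails and pushed it home with shut fingers.

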